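# Refit the filter cover of a vacuum sealer

## Robot

A 6-joint arm with a two-finger parallel gripper is mounted at the origin on the work surface. World frame = base frame: x ahead of the robot, y to its left, z up, the work surface at z = 0. Lengths are in m, angles in rad, forces in N, time in s.
With the tool pointing down it reaches from about 0.275 to 0.75 m from the base axis. Payload 10.2 kg.
Tool frame: the origin (TCP) lies midway between the tips of the shut fingers; the grasp point (between the pads) lies 19 mm behind it (env.hold_point_z is the distance from the TCP to the grasp point, in m); z points along the fingers, y is the line along which they close (so a half turn about z gives the same grasp; the last joint's range is limited). The gripper opens to 85 mm and grips with 20 to 120 N. Pads are 22 mm wide; open, the fingers measure 114 mm over their backs; the gripper's body (76 mm by 85 mm) begins 54 mm behind the grasp point. The pads swing forward as they close: fully open they stand 13 mm farther back than shut.
Start: joints at [-1.392, 0.313, 1.498, -0, 1.331, -0.223], TCP at [0.205, -0.483, 0.231] pointing down, gripper open.
Joint ranges: [-2.94, 2.94], [-0.97, 2.17], [0.19, 2.56], [-1.23, 4.37], [0.02, 3.11], [-2.88, 2.88]. Speed limits (rad/s): [2.39, 2.39, 3.01, 3.14, 3.14, 3.14].

## Interface

Orientations are given as a unit quaternion [x, y, z, w].
In Python, from bench import env, kinematics, monitor, eyes, job gives the robot as it stands. The module is installed in compiled form; this text tells all that it offers. Calls block until the motion is done:
- env.reach(position, orientation): joint-space move of the TCP to a pose.
- env.movel(position, velocity=0.15, frame=None, guard=None): straight line of the TCP; frame=None keeps the orientation; velocity is the mean speed in m/s. With guard (N) it stops when the force on the tool has changed by that much, and returns True; else False.
- env.set_joints(angles): joint-space move.
- env.release() and env.close_gripper(effort=None): open the fingers fully, or close them until they stop; effort is the grip in N (None keeps the last).
- env.hold(seconds).
- kinematics.ik(position, orientation): joint angles nearest the present ones, or None.
- monitor.sense(): the state.
- eyes.grab_frame(name): name is "scene" or "top" or "wrist"; returns a dict with "frame" (480x640x3 uint8, red, green, blue), "mtx" (3x3 intrinsics, pixels), "view" (4x4, takes a point from world to camera coordinates). Camera axes: x right, y down, z forward; pixel columns grow to the right and rows downward; lengths in m; the calibration is good to about 2 mm. A picture is of the moment at which its call begins. There is no depth.
A pose or a line that the arm cannot do raises env.MotionError and nothing moves.
- job.hand_in(): hands the job in; it is judged then, once.
The state is a dict: "clock": time; "joints": joint angles; "qvel": joint speeds; "joint_efforts": joint torques, N m; "position": TCP position; "ee_rot": TCP orientation; "contact_force": force on the tool from outside, world axes, zero at the start; "ft_torque": the same for the moment, N m; "finger_gap": opening from 0.0 (shut) to 1.0 (fully open); "gripper_force": force on a finger pad.
Only numpy, scipy, OpenCV 4.12 (cv2) and the standard library are available. Lean on these libraries where they do the work, as an engineer would, in place of code of your own. Each camera call takes 0.05 s, during which the arm holds its last target. There are 200 camera calls.

## Task

Put the white filter cover back on the vacuum sealer: tuck its lip under the steel ledge with the cover tilted, then swing it down and press it until the sprung catch snaps over its opposite edge and it lies flush and fully home. Work gently, never forcing the cover or the sealer, let go at the end, and leave the spice jar on the table and the little cup on the sealer where they stand.

Things in the scene. Friction and masses are not known exactly. Their poses are not given: they have to be found in the camera images.
- cover: Loose white plastic filter cover, 0.14-0.28 kg, flat on the table, rib up; origin: centre of its underside. x runs from lip end to far edge (starts within 0.6 rad of straight back to the robot), y along the rib, z up. Plate 110 (x) x 90 (y) x 8 mm. Lip 14 (x) x 60 (y) x 4 mm continues the underside beyond the -x edge. Rib 12 (x) x 60 (y) mm stands 28 mm above the plate.
- rib (a point): Centre of the cover's grip rib (rigid, to be pinched across its 12 mm): 10 mm to +x of the cover's middle, 22 mm above its underside, 14 mm below the rib's top, 14 mm above the plate's top. Axes as the cover's.
- lip (a point): Middle of the end of the cover's lip: 79 mm to -x of the rib's centre, 2 mm above the cover's underside (half-way through the 4 mm lip). Axes as the cover's.
- far_edge (a point): Middle of the lower far edge of the cover: 45 mm to +x of the rib's centre, on the underside plane. Axes as the cover's.
- sealer: Fixed metal vacuum sealer, 240 x 240 x 70 mm, with an open filter well in the middle of its top; origin: centre of its underside, on the table. x points from the ledge end (away from the robot) to the catch end (near the robot), within 0.25 rad of straight back; z up. A small cup stands on it near its +x +y corner and must stay there.
- well (a point): Centre of the well at seat height, 8 mm below the sealer's top; axes as the sealer's. The well is 96 mm wide (y), with end walls at x = -70 and 56 mm. Side strips (x -55 to 56, |y| 36 to 48 mm) carry the plate at z = 0; elsewhere it is 32 mm deep. Seated, the cover lies parallel to these axes, underside at z = 0, its middle within 1 mm (x) and 3 mm (y) of this point.
- ledge (a point): Middle of the lower free edge of the steel ledge that reaches over the well's -x end: 59 mm to -x of the well's centre, 5.5 mm above the seat. The ledge is 3.5 mm thick; under it the pocket is 11 mm long (x) to the end wall and open downwards. The lip goes under it.
- catch_tip (a point): Tip of the black sprung catch at the middle of the well's +x end, 30 mm wide: 51 mm to +x of the well's centre, 11 mm above the seat. Its flat underside lies 9 mm above the seat, 1 mm over a seated plate, so it snaps only over a cover pressed right down; from 11 to 22 mm a ramp leans away to +x; its housing is 26 mm high, out to x = 79 mm. Moves with the catch.
- catch (a joint): Slide of the catch, m: 0 at rest (also once snapped over the seated cover), up to 0.009 pushed back to +x. The far edge of the cover coming down the ramp pushes it back; then it springs over the cover's top. It takes a push down on the rib of about 5 to 12 N; the cover's weight is not enough. More than 30 N between cover and sealer, or 15 N of robot on sealer, is forcing.
- spice_jar: Bystander, to be left where it is: spice jar on the table, 40 mm wide, 85 mm tall; origin under its centre.
- salt_cup: Bystander, to be left where it is: small white cup on the sealer, 40 mm wide and tall; origin under its centre.
Mind the look-alikes: they are no part of the job. What is shaped like the cover but orange or purple is not meant.

How it is judged:
By the outcome, as a careful person would: the job done as asked, in the order asked, and still so for the second after the job is handed in, with the robot touching nothing.
It also fails if it takes over 64 s, if anything falls off the work surface, if the arm or the gripper's body presses on something with over 40 N, if the wrist force passes 120 N, or if a joint passes its speed limit or range.

## Working session

There is one attempt and no reset: what is moved stays moved. The work goes in short steps, each a Python script; the robot and the scene stay as the last script left them, time stands still between calls to the robot, and variables do not carry over. Pictures are saved under pics/ and viewed, at most 11 in all, crops included, and the job is handed in when it is done.

```bash
mkdir -p pics
cat > h.py <<'E'
import numpy as np, cv2
from bench import env, kinematics, monitor, eyes, job
from scipy.spatial.transform import Rotation as R
def grab(n,save=None):
    f=eyes.grab_frame(n)
    if save: cv2.imwrite(f'pics/{save}.png',f['frame'][:,:,::-1]); np.savez(f'pics/{save}.npz',**f)
    return f
def load(s): return np.load(f'pics/{s}.npz')
def ray(f,uv,z):
    V=np.array(f['view']);K=np.array(f['mtx']);uv=np.atleast_2d(uv).astype(float)
    d=(np.linalg.inv(K)@np.c_[uv,np.ones(len(uv))].T).T@V[:3,:3]
    c=-V[:3,:3].T@V[:3,3]
    return c+d*((z-c[2])/d[:,2])[:,None]
def proj(f,P):
    V=np.array(f['view']);K=np.array(f['mtx']);P=np.atleast_2d(P)
    q=(P@V[:3,:3].T+V[:3,3])@K.T
    return q[:,:2]/q[:,2:]
E
python3 - <<'E'
from h import *
for n in ('top','scene'):
    f=grab(n,n); V=f['view']; print(n, -V[:3,:3].T@V[:3,3], V[2,:3], f['mtx'][0])
s=monitor.sense(); print({k:np.round(v,3) for k,v in s.items()}); print(env.hold_point_z)
E
```

```text
top [ 0.42079405 -0.0491286   1.17246788] [ 0.04797047 -0.00107232 -0.99884818] [598.67242181   0.         315.34276015]
scene [1.29245286 0.21699361 0.71953672] [-0.76646201 -0.26671742 -0.58429257] [560.36335635   0.         313.37780728]
{'clock': np.float64(0.1), 'joints': array([-1.392,  0.313,  1.498,  0.   ,  1.331, -0.223]), 'qvel': array([-0.   , -0.   , -0.004, -0.   ,  0.   , -0.001]), 'joint_efforts': array([ 2.0000e-03, -4.1290e+01, -2.6014e+01, -0.0000e+00,  3.0000e-03,
        0.0000e+00]), 'position': array([ 0.205, -0.483,  0.231]), 'ee_rot': array([ 0.98 ,  0.2  ,  0.   , -0.001]), 'contact_force': array([-0.354,  1.093, -0.759]), 'ft_torque': array([ 0.061,  0.028, -0.011]), 'gripper_force': np.float64(0.0), 'finger_gap': np.float64(1.001)}
0.0187
```

View pics/top.png

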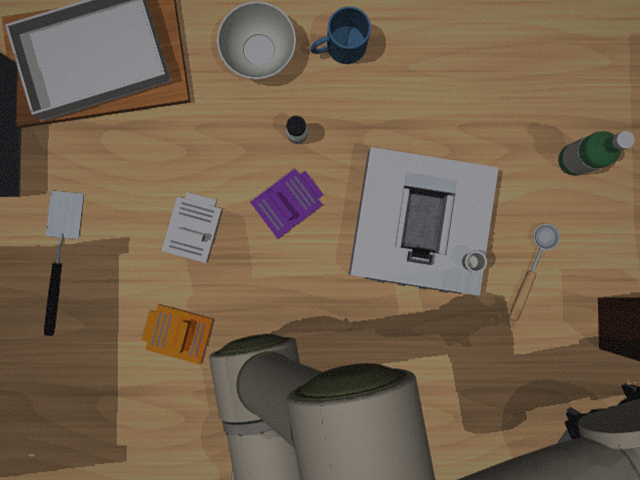

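View pics/scene.png

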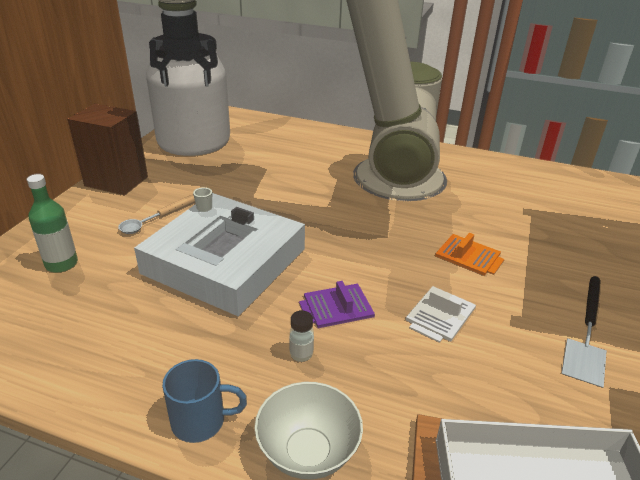

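The top view shows three cover-shaped things: white (193,228), purple (287,203) and orange (179,334). The white one fits the task (white, rib up, lip at about (205,198) pointing away from the robot). The sealer is at (425,220) with its ledge at (430,183), catch at (421,256) and cup at (475,261). The spice jar is at (296,129). I'll go above the cover and the well with the wrist camera.

Run:
```python
from h import *
f=load('top')
print('cover',ray(f,[[193,228],[205,198]],0.008)); S=ray(f,[[427,222],[430,190],[421,250],[475,261]],0.07); print('sealer',S,'jar',ray(f,[296,129],.08))
c=ray(f,[193,228],0.008)[0]
Q=[1,0,0,0]
q0=R.from_matrix(np.c_[[0,-1,0],[-1,0,0],[0,0,-1]]).as_quat()  # tool y -> -x world
print(q0)
def go(p,q,s):
    for qq in (q,(R.from_quat(q)*R.from_euler('z',np.pi)).as_quat()):
        j=kinematics.ik(p,qq); print(s,None if j is None else np.round(j,2))
        if j is not None: 
            env.reach(p,qq); break
    g=grab('wrist',s); V=g['view']; print(-V[:3,:3].T@V[:3,3], V[2,:3], g['mtx'][0,0]); return g
g1=go([c[0]-.04,c[1],.30],q0,'w1')
g2=go([S[0,0]-.04,S[0,1],.35],q0,'w2')
cv2.imwrite('pics/w12.png',np.hstack([cv2.resize(g['frame'][:,:,::-1],(400,300),interpolation=cv2.INTER_AREA) for g in (g1,g2)]))
print(monitor.sense()['clock'])
```

```text
cover [[0.48648534 0.18788571 0.008     ]
 [0.54509962 0.16490976 0.008     ]]
sealer [[ 0.49317011 -0.25642598  0.07      ]
 [ 0.55248737 -0.26263694  0.07      ]
 [ 0.4415308  -0.24480171  0.07      ]
 [ 0.42108385 -0.3439609   0.07      ]] jar [[ 0.66468524 -0.0150812   0.08      ]]
[ 0.70710678 -0.70710678  0.          0.        ]
w1 None
w1 [ 0.16  0.18  1.49 -0.    1.47  0.16]
[0.44670793 0.27058545 0.44249859] [-0.00122616 -0.31971015 -0.9475146 ] 425.3575620332536
w2 [-0.74  0.25  1.28 -0.    1.62  2.4 ]
[ 0.45329331 -0.33769848  0.49260623] [-0.00105844  0.32097059 -0.94708857] 425.3575620332536
4.675
```

View pics/w12.png

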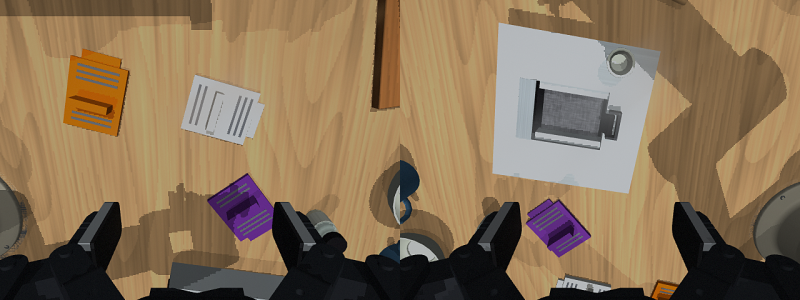

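The left half (w1) shows the white cover at about (222,110) with its lip to the right (+x), orange at (97,95) and purple at (243,207). The right half (w2) shows the sealer with its ledge at (525,108), catch at (612,122) and cup at (620,62). Next I enlarge the cover and the well.

Run:
```python
from h import *
a=load('w1')['frame'][135:305,345:545,::-1]; b=load('w2')['frame'][110:330,150:400,::-1]
A=cv2.resize(a,(400,340),interpolation=cv2.INTER_CUBIC)
cv2.imwrite('pics/crop1.png',np.hstack([cv2.resize(load('w1')['frame'][140:300,350:540,::-1],(399,336),interpolation=cv2.INTER_CUBIC),cv2.resize(load('w2')['frame'][140:320,180:380,::-1],(400,336),interpolation=cv2.INTER_CUBIC)]))
# top scale: crop1 left: x=350+u/2.1,y=140+v/2.1 ; right: x=180+u/2, y=140+v/1.867
f=load('w1')['frame']; hsv=cv2.cvtColor(f,cv2.COLOR_RGB2HSV); m=((hsv[...,1]<40)&(hsv[...,2]>100)).astype(np.uint8)
m[:130]=0;m[310:]=0;m[:,:340]=0;m[:,560:]=0
m=cv2.morphologyEx(m,cv2.MORPH_CLOSE,np.ones((9,9)))
c=max(cv2.findContours(m,0,2)[0],key=cv2.contourArea); print(cv2.contourArea(c),cv2.approxPolyDP(c,4,True)[:,0].tolist())
P=ray(load('w1'),c[:,0],.008); r=cv2.minAreaRect((P[:,:2]*1000).astype(np.float32)); print(r)
f=load('w2')['frame']; hsv=cv2.cvtColor(f,cv2.COLOR_RGB2HSV); m=((hsv[...,1]<40)&(hsv[...,2]>110)).astype(np.uint8)
m=cv2.morphologyEx(m,cv2.MORPH_OPEN,np.ones((3,3)))
c=max(cv2.findContours(m,0,2)[0],key=cv2.contourArea); ap=cv2.approxPolyDP(c,6,True)[:,0];print(cv2.contourArea(c),ap.tolist())
print(np.round(ray(load('w2'),ap,.07),4).tolist())
```

```text
6295.0 [[340, 130], [340, 218], [388, 231], [392, 220], [404, 221], [423, 167], [414, 164], [416, 150]]
((504.75604248046875, 186.327392578125), (90.37847900390625, 92.44451904296875), 74.49889373779297)
56640.5 [[158, 37], [148, 277], [365, 308], [416, 82]]
[[0.5943, -0.3882, 0.07], [0.6326, -0.1527, 0.07], [0.3967, -0.1155, 0.07], [0.3585, -0.3505, 0.07]]
```

View pics/crop1.png

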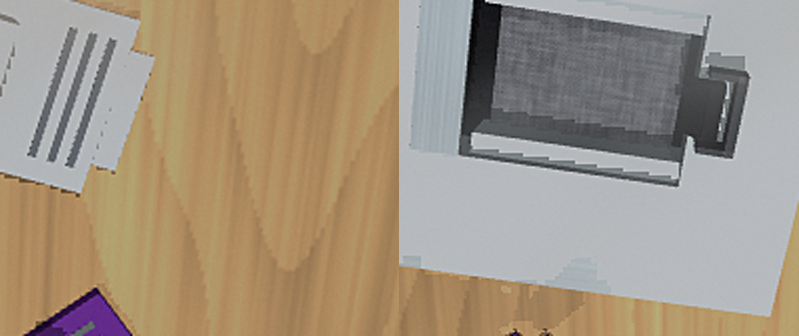

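My crop missed the cover because I used the wrong scale. The sealer corners give sides of 239 mm against 240, which is good. I'll redo the cover.

Run:
```python
from h import *
g=load('w1');f=g['frame']; hsv=cv2.cvtColor(f,cv2.COLOR_RGB2HSV); m=((hsv[...,1]<45)&(hsv[...,2]>90)).astype(np.uint8)
k=np.zeros_like(m);k[95:250,270:440]=1;m*=k
m=cv2.morphologyEx(m,cv2.MORPH_CLOSE,np.ones((9,9)))
c=max(cv2.findContours(m,0,1)[0],key=cv2.contourArea); ap=cv2.approxPolyDP(c,3,True)[:,0];print(cv2.contourArea(c))
P=ray(g,ap,.008);print(np.c_[ap,np.round(P[:,:2],4)].tolist())
v=f[95:250,270:440,::-1].copy(); v=cv2.resize(v,None,fx=3.5,fy=3.5,interpolation=cv2.INTER_CUBIC)
cv2.imwrite('pics/crop2.png',v)
```

```text
9930.0
[[312.0, 119.0, 0.4438, 0.2501], [289.0, 204.0, 0.4195, 0.1644], [386.0, 231.0, 0.5226, 0.1346], [392.0, 220.0, 0.5284, 0.1468], [404.0, 221.0, 0.5412, 0.1457], [423.0, 168.0, 0.5568, 0.2019], [414.0, 164.0, 0.5473, 0.2059], [416.0, 150.0, 0.5483, 0.2199]]
```

View pics/crop2.png

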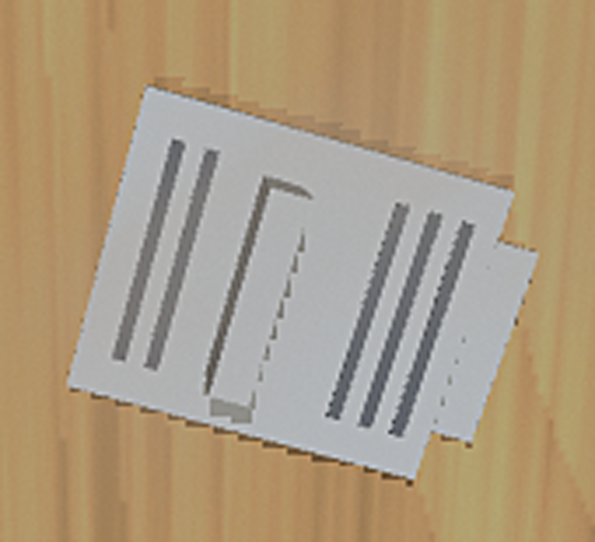

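The enlarged crop confirms the white cover: plate corners at (150,87), (68,386), (412,484) and (514,188), lip at the lower right (+x), and rib at (255,300), left of the middle as described. I'll check the well features against the sealer corners, then grasp the rib.

```bash
cat >> h.py <<'E'
ORDER=None
def frame(o,u):  # pose from origin, x direction (xy)
    u=np.array([u[0],u[1],0.])/np.hypot(u[0],u[1]); z=np.array([0,0,1.])
    return np.array(o,float), np.c_[u,np.cross(z,u),z]
def tool_q(Rc): return R.from_matrix(np.c_[-Rc[:,1],-Rc[:,0],-Rc[:,2]]).as_quat()
W,RW=frame([.4955,-.2517,.062],[-.2359,.0372])
GR=np.array([.010,0,.014])
def cover_pose(px,pz,th,y=0.):
    "TCP for the cover held with the plate's lower -x edge at well (px,y,pz), far edge up by th"
    Rc=RW@R.from_euler('y',-th).as_matrix()
    o=W+RW@np.array([px,y,pz])+Rc@np.array([.055,0,0])
    return o+Rc@GR, tool_q(Rc)
E
python3 - <<'E'
from h import *
f=load('w2')
for n,p,z in (('ledge a',[210.5,223],.071),('ledge b',[223,140],.071),('catch',[323,196],.073)): print(n,np.round((ray(f,p,z)[0]-W)@RW*1000,1))
g=load('w1'); C=np.array([[150,87],[68,386],[412,484],[514,188]])/3.5+[270,95]
P=ray(g,C,.008); print(np.round(P,4).tolist(), 'sides',np.linalg.norm(P-np.roll(P,-1,0),axis=1))
o=P.mean(0); o[2]=0; u=(P[0]+P[1]-P[2]-P[3]); o,Rc=frame(o,u); print(o,u)
tcp=o+Rc@GR; q=tool_q(Rc)
for p,th in ((-.04,.31),(-.055,.31),(-.055,.1)): print(kinematics.ik(*cover_pose(p,.03,th)))
env.reach(tcp+[0,0,.10],q); env.movel(tcp+[0,0,.04],.15)
grab('wrist','w3'); grab('scene','s3'); np.save('cov.npy',np.r_[o,Rc.ravel()])
s=monitor.sense(); print(s['clock'],s['joints'],s['contact_force'])
# reproject expected plate corners for check
X=[o+Rc@np.array(v) for v in ([.055,.045,.008],[.055,-.045,.008],[-.055,-.045,.008],[-.055,.045,.008],[.016,.03,.036],[.016,-.03,.036],[.004,-.03,.036],[.004,.03,.036])]
im=load('w3')['frame'][:,:,::-1].copy()
for x in proj(load('w3'),X): cv2.circle(im,tuple(int(round(t)) for t in x),3,(0,0,255),1)
cv2.imwrite('pics/w3m.png',im)
E
```

```text
ledge a [-58.  -47.5   9. ]
ledge b [-52.7  38.1   9. ]
catch [51.9 -0.9 11. ]
[[0.4447, 0.2492, 0.008], [0.4199, 0.163, 0.008], [0.5246, 0.1321, 0.008], [0.5491, 0.2212, 0.008]] sides [0.08976553 0.10919499 0.09244255 0.10812176]
[0.48456348 0.19137152 0.        ] [-0.20914973  0.05895589  0.        ]
[-0.63046448  0.6119654   1.36322803 -0.14082879  1.44528257 -0.43676141]
[-0.61935285  0.64172247  1.31171688 -0.1373864   1.46824936 -0.42956786]
[-0.66541735  0.53155113  1.50451314 -0.05235719  1.19339013 -0.48757354]
7.175 [ 1.59065024e-01  5.01346569e-01  1.73357727e+00 -4.07976055e-05
  9.04507069e-01  4.34127826e-01] [0.22321791 0.46020468 0.82793405]
```

View pics/w3m.png

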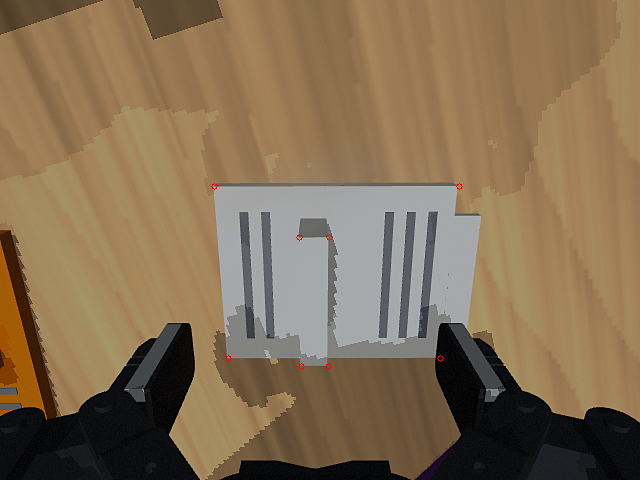

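The predicted plate and rib corners (red) fall on the real edges, for example (214,186), (459,186) and (314,237), to within about 2 px. So I grasp, lift, and hover tilted over the well.

Run:
```python
from h import *
a=np.load('cov.npy'); o,Rc=a[:3],a[3:].reshape(3,3); tcp=o+Rc@GR; q=tool_q(Rc)
print(env.movel(tcp,.08,guard=8)); env.close_gripper(50)
s=monitor.sense(); print('grip',s['finger_gap'],s['gripper_force'],s['position'],s['contact_force'])
env.movel(tcp+[0,0,.17],.15)
p,qq=cover_pose(-.040,.045,.31)
env.reach(p+[0,0,.04],qq); env.movel(p,.08,frame=qq)
f=grab('wrist','w4'); grab('top','t4'); g=grab('scene','s4')
s=monitor.sense(); print('hover',s['clock'],s['finger_gap'],s['gripper_force'],s['contact_force'])
im=f['frame'][:,:,::-1].copy()
Rt=RW@R.from_euler('y',-.31).as_matrix(); oc=W+RW@np.array([-.04,0,.045])+Rt@np.array([.055,0,0])
for x in proj(f,[oc+Rt@np.array(v) for v in ([.055,.045,.008],[.055,-.045,.008],[-.055,-.045,.008],[-.055,.045,.008],[-.069,.03,.004])]): cv2.circle(im,tuple(int(round(t)) for t in x),3,(0,0,255),1)
for x in proj(f,[W+RW@np.array(v) for v in ([.056,.048,.008],[.056,-.048,.008],[-.059,.048,.009],[-.055,.048,.008],[.12,.12,.008],[-.12,.12,.008])]): cv2.circle(im,tuple(int(round(t)) for t in x),3,(0,200,0),1)
cv2.imwrite('pics/w4m.png',np.hstack([cv2.resize(im,(480,360)),cv2.resize(g['frame'][130:330,100:277,::-1],(319,360))]))
```

```text
False
grip 0.1279365441280073 49.85930263996124 [0.47507069 0.19412454 0.01424166] [-1.36591192 -0.02207246  3.14790221]
hover 12.2083 0.12713318416333222 49.091999530792236 [ 0.57231796  0.34267301 -2.84206953]
```

View pics/w4m.png

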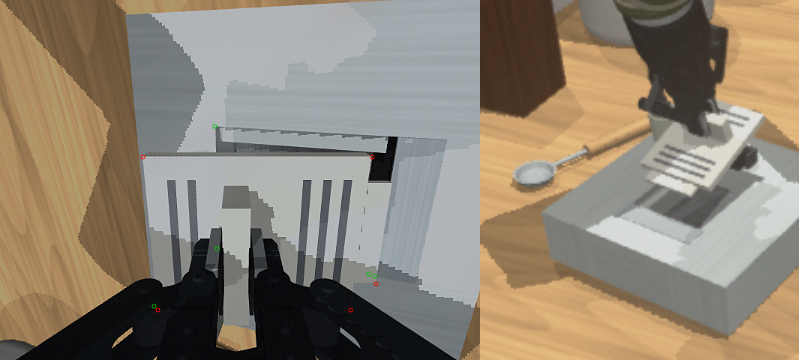

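The left view shows the held cover's corners as predicted (red, (143,157) and (372,157)) and the well corner at (216,127), on its prediction. The scene view shows it tilted with the lip down over the well and the far edge high over the catch. Next is a guarded descent, then tucking the lip under the ledge.

```bash
cat >> h.py <<'E'
def inv(th):
    "present pivot (well frame) for tilt th"
    Rc=RW@R.from_euler('y',-th).as_matrix()
    return (np.array(monitor.sense()['position'])-W-Rc@(GR+[.055,0,0]))@RW
E
python3 - <<'E'
from h import *
print('ledge -y corner px',proj(load('w4'),[W+RW@np.array([-.059,-.048,.009])]),'seen ~(529,183)')
th=.31
p,q=cover_pose(-.040,.008,th); print(env.movel(p,.05,frame=q,guard=6))
p,q=cover_pose(-.040,-.004,th); print('down',env.movel(p,.012,frame=q,guard=2.5))
v=inv(th); print('pivot mm',v*1000,monitor.sense()['contact_force'])
z=v[2]+.0008
env.movel(cover_pose(-.040,z,th)[0],.02)
print('slide',env.movel(cover_pose(-.059,z,th)[0],.015,guard=3.5)); v2=inv(th)
s=monitor.sense(); print('pivot',v2*1000,s['contact_force'],s['clock'])
np.save('piv.npy',np.r_[v2[0],z])
g=grab('scene','s5'); w=grab('wrist','w5')
cv2.imwrite('pics/w5m.png',np.hstack([cv2.resize(w['frame'][:,:,::-1],(480,360)),cv2.resize(g['frame'][170:290,140:246,::-1],(319,360))]))
E
```

```text
ledge -y corner px [[529.41879064 181.48664541]] seen ~(529,183)
False
down True
pivot mm [-3.97492929e+01 -2.70555845e-02 -4.65328758e-01] [-1.01037475  0.39048532  5.06436129]
slide True
pivot [-56.31975907  -0.12112557  -0.16466334] [-1.18653527 -1.14437522  1.23550946] 15.075
```

View pics/w5m.png

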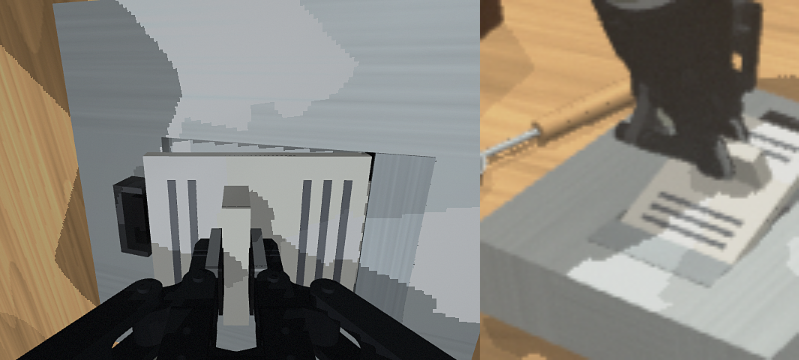

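The lip end is under the ledge: the steel strip covers it at (400,240), and the slide stopped at the end wall at a pivot of −56.3 mm against an expected −55.4. I swing down about that edge with guards until the far edge meets the catch ramp.

Run:
```python
from h import *
px,z=np.load('piv.npy'); px+=.0005
p,q=cover_pose(px,z,.31); env.movel(p,.01)
f0=np.array(monitor.sense()['contact_force']); print(f0)
for th in np.arange(.28,.095,-.03):
    p,q=cover_pose(px,z,th); hit=env.movel(p,.03,frame=q,guard=4)
    f=np.array(monitor.sense()['contact_force'])-f0; print(round(th,2),hit,np.round(f,2))
    if hit or np.linalg.norm(f)>4: break
s=monitor.sense(); print(s['clock'],s['finger_gap'])
g=grab('scene','s6'); w=grab('wrist','w6')
cv2.imwrite('pics/w6m.png',np.hstack([cv2.resize(w['frame'][:,:,::-1],(480,360)),cv2.resize(g['frame'][170:290,140:246,::-1],(319,360))]))
```

```text
[ 1.03081362 -0.20375687 -0.91432344]
0.28 False [-1.15  0.05 -1.36]
0.25 False [-0.45  0.7  -1.5 ]
0.22 False [-1.02  0.46 -2.08]
0.19 False [-0.59 -0.63 -1.17]
0.16 False [-0.47 -0.19 -1.28]
0.13 False [ 0.86  0.23 -1.18]
0.1 False [ 1.29  0.38 -1.32]
17.175 0.12470990951339034
```

View pics/w6m.png

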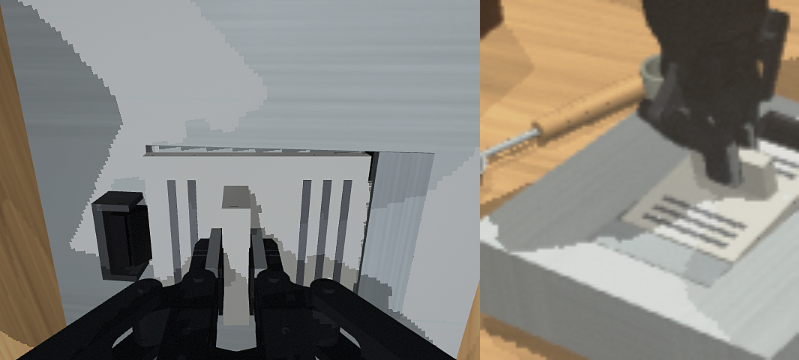

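The cover is tilted 0.1 rad, tucked under the ledge (right, (375,200)), parallel in the well, and its far edge is just meeting the catch ramp. I'll let go at 0.13 rad so the opening finger clears the catch housing, then press the rib with shut fingers.

Run:
```python
from h import *
px,z=np.load('piv.npy'); px+=.0005
p,q=cover_pose(px,z,.13); env.movel(p,.02,frame=q)
env.release(); s=monitor.sense(); print('rel',s['contact_force'],s['finger_gap'])
Rc=RW@R.from_euler('y',-.13).as_matrix()
env.movel(p+Rc[:,2]*.07,.12)
qv=tool_q(RW); t=W+RW@np.array([px+.062,0,.037])
env.close_gripper(30)
env.movel(t+[0,0,.03],.1,frame=qv); env.hold(.3)
g=grab('scene','s7'); s=monitor.sense(); print('pre',s['clock'],s['contact_force'])
print('touch',env.movel(t+[0,0,-.006],.015,guard=14))
for _ in range(1):
    s=monitor.sense(); print('z over seat mm',(s['position'][2]-W[2])*1000,s['contact_force'],s['clock'])
```

```text
rel [ 0.26250587 -0.16282871 -0.00551756] 1.0035655226147455
pre 20.5 [0.13022643 0.38717528 0.36268708]
touch True
z over seat mm 42.51852757256037 [-0.79558983 -0.21219704 -0.94769087] 22.0333
```

Run:
```python
from h import *
px,z=np.load('piv.npy'); px+=.0005
t=W+RW@np.array([px+.062,0,.037])
print('press',env.movel(t+[0,0,-.006],.010,guard=13))
s=monitor.sense(); print('z over seat mm',(s['position'][2]-W[2])*1000,s['contact_force'],s['clock'])
g=grab('scene','s8'); w=grab('wrist','w8')
cv2.imwrite('pics/w8m.png',np.hstack([cv2.resize(w['frame'][:,:,::-1],(480,360)),cv2.resize(g['frame'][170:290,140:246,::-1],(319,360))]))
```

```text
press True
z over seat mm 36.05994436375817 [-1.34791089  0.57204811  5.60689208] 22.7583
```

View pics/w8m.png

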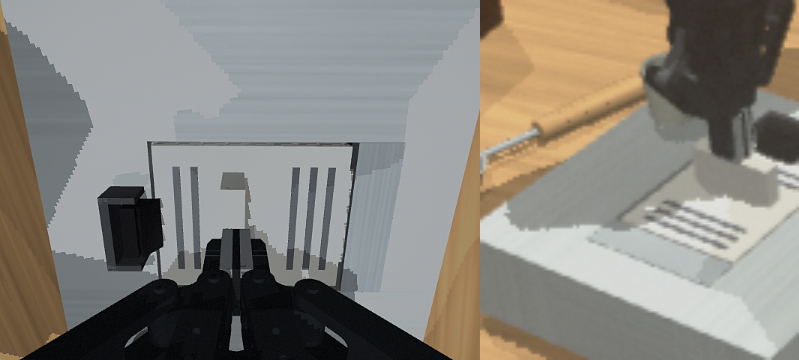

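The cover lies flush in the well, with rib top at 36.1 mm (36 expected). The catch tip at (160,200) overlaps the plate edge. One last gentle press to confirm it's solid, then I back off and look at the catch from above.

Run:
```python
from h import *
px,z=np.load('piv.npy'); px+=.0005
t=W+RW@np.array([px+.062,0,.037])
print(env.movel(t+[0,0,-.006],.008,guard=10)); s=monitor.sense(); print('z',(s['position'][2]-W[2])*1000,s['contact_force'])
env.movel(t+[0,0,.03],.06)
p=W+RW@np.array([.03,-.06,0])  # shift so that the camera sees the well
p[2]=.24; env.movel(p,.15,frame=tool_q(RW)); env.hold(.3)
w=grab('wrist','w9'); print(monitor.sense()['clock'])
pts=[[.051,.015,.011],[.051,-.015,.011],[.055,.045,.008],[.055,-.045,.008],[-.055,.045,.008],[-.055,-.045,.008]]
P=proj(w,[W+RW@np.array(v) for v in pts]); print(P.round().tolist())
c=P.mean(0); x0,y0=int(np.clip(c[0]-110,0,420)),int(np.clip(c[1]-80,0,320))
im=cv2.resize(w['frame'][y0:y0+160,x0:x0+220,::-1],None,fx=3.6,fy=3.6,interpolation=cv2.INTER_CUBIC)
for u in P: cv2.circle(im,tuple(int(t) for t in (u-[x0,y0]+.5)*3.6),4,(0,0,255),1)
cv2.imwrite('pics/w9m.png',im)
t=grab('top','t9'); 
for n in ('top','t9'):
    f=load(n)['frame'].astype(int)
    jar=f[110:150,280:315].sum(2)<150; ys,xs=np.nonzero(jar); print(n,'jar cap',xs.mean()+280,ys.mean()+110)
```

```text
True
z 36.04390811186494 [-0.66926184  0.61372548  4.10099333]
25.1583
[[289.0, 304.0], [289.0, 269.0], [286.0, 334.0], [283.0, 232.0], [417.0, 334.0], [426.0, 232.0]]
top jar cap 295.90967741935486 125.81290322580645
t9 jar cap 296.0216718266254 126.3219814241486
```

View pics/w9m.png

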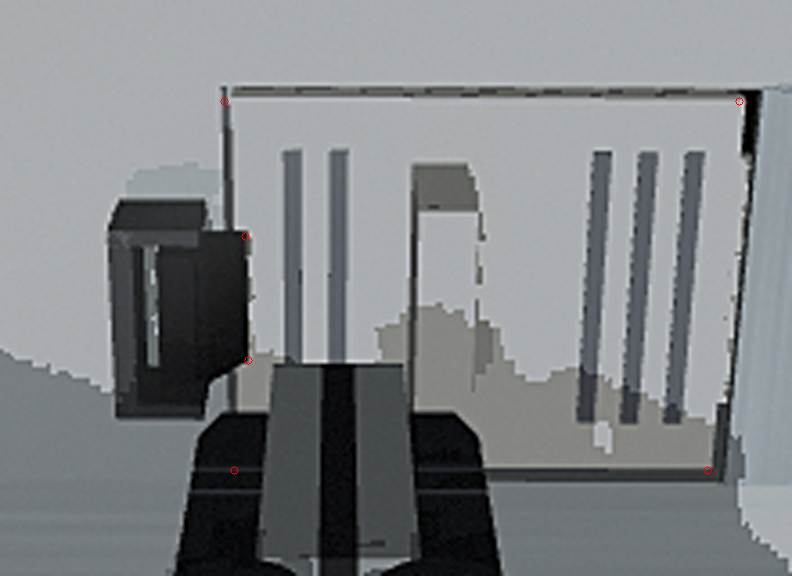

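The catch tip lies over the plate edge exactly at its rest position (corners (247,236) and (248,360) on their predictions). The cover is flush, tucked under the ledge on the right, and the press was solid at 36.04 mm. The jar hasn't moved, and the robot is clear.

Run:
```python
from h import *
print(job.hand_in())
```

```text
the job is handed in; nothing more can be done
None
```

I put the white cover back on the sealer and handed the job in at about 25 s: the lip is under the ledge, the catch has snapped over the far edge, it lies flush and the robot is clear; the jar measured unmoved, but I did not re-measure the cup.

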